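Pin a hinged pâté mould shut and hold it

TASK

Get the hinged pâté mould ready for lining: swing its open half shut against the other half, then take the steel locking pin from the wooden stand and push it down through the aligned eyes at the near end of the mould until its collar sits on the top eye. Stay there: finish still gripping the pin and pressing it firmly down, so the halves are held tight together while I put the strap on. Do not knock over the pepper mill, the salt shaker or the ochre-lidded jar.

Things in the scene. Friction and masses are not known exactly. Their poses are not given: they have to be found in the camera images.
- mould: Steel pâté mould: fluted box without lid, split lengthwise into two halves hinged at the far end, fixed on a board (top 22 mm above z = 0). Origin at board level on the upright axis of the pin eyes at the near end; x runs along the mould to the hinge, y left, z up. Walls 3 mm thick, x 16 to 176 mm, z 4 to 77 mm. The left half is fixed; its outer face is at y = +36 mm.
- mould_hinge (a point): Point on the upright hinge axis at the mould's far end, 192 mm from the pin axis, 74 mm above the board. The moving half is the mould's right-hand (-y) half; when shut its outer face is at y = -36 mm of the mould, with flutes standing out 2 mm. A 4 mm base plate (92 mm wide) lies under the mould.
- mould_half (a joint): Angle of the moving half, rad: 0 shut, 1 open (near end away to the mould's -y side). Stiff hinge, 0.9 N m, stays where left. The wall also springs by 0.021 rad, not in this value: pushed firmly to the stop (value 0) and let go, its eye stands off 4 mm again; the pin's taper then draws it in. An angle left over adds 1.9 mm per 0.01 rad.
- moving_eye (a point): Centre of the upper mouth of the moving half's eye, on its hole's axis, 59 mm above the board. The eye is an upright tube 20 mm long, outer diameter 23 mm, hole 14 mm; shut, it lies between the two fixed eyes.
- fixed_eye (a point): Centre of the mouth of the fixed half's top eye, 82 mm above the board: the pin goes in here and its collar comes to rest here. The two fixed eyes are upright tubes, outer diameter 23 mm, hole 14 mm, 62 to 82 mm and 16 to 36 mm above the board.
- pin_grip (a point): Centre of the locking pin's grip, an upright steel cylinder 20 mm in diameter, 48 mm tall. Below it a collar 28 mm across, 5 mm thick (underside 29 mm below this point), then a 12 mm shank 76 mm long whose last 16 mm taper to 3 mm. Tip 105 mm below this point. About 90 g. It starts upright in a loose 14 mm bore of the stand, 49 mm deep: lift it 60 mm to clear.
- pin_tip (a point): Tip of the locking pin, z along the pin up to the grip.
- stand: Wooden stand, 110 mm (its x) by 60 mm (its y) by 55 mm high, fixed on the board; origin at the centre of its underside. The pin stands in the bore at x = -28 mm; a probe thermometer with a round dial 42 mm across (dial centre 106 mm above the board) stands at x = +30 mm and stays there.
- pepper_mill: Dark wooden pepper mill, 58 mm across, 170 mm tall, standing loose on the board at the back right; origin at the centre of its underside.
- shaker: Salt shaker with a light top, 44 mm across, 90 mm tall, standing loose on the board at the front right; origin at the centre of its underside.
- jar_ochre: Small jar with an ochre lid, 55 mm across, 70 mm tall, standing loose on the board at the back left; origin at the centre of its underside.

How it is judged:
On the way:
1. the moving half is swung shut (its eye within 7 mm of the axis of the fixed eyes) (horizontal distance between moving_eye and fixed_eye below 0.007 m), for 0.2 s.
At the end, for the whole second after the job is handed in: Pin through all three eyes, collar within 2.5 mm of the top eye, tip within 6 mm of the axis, upright within 0.12 rad; moving eye within 3 mm of the fixed eyes' axis; gripper on the pin with over 2 N and pin on the mould with over 5 N, through the last second (z of pin_tip in the frame of mould below 0.0085 m and horizontal distance between pin_tip and fixed_eye below 0.006 m and angle between the z axis of pin_tip and the z axis of mould, either way round below 0.12 rad and horizontal distance between moving_eye and fixed_eye below 0.003 m and contact force between the fingers and pin above 2 N and contact force between pin and mould above 5 N); the arm keeps its last pose, push and grip.
It fails at once if the pepper mill is knocked over (angle between pepper_mill's own z axis and vertical above 0.6 rad).
It fails at once if the salt shaker is knocked over (angle between shaker's own z axis and vertical above 0.6 rad).
It fails at once if the ochre-lidded jar is knocked over (angle between jar_ochre's own z axis and vertical above 0.6 rad).
It also fails if it takes over 58 s, if anything falls off the work surface, if the arm or the gripper's body presses on something with over 40 N, if the wrist force passes 120 N, or if a joint passes its speed limit or range.

ROBOT

A 6-joint arm with a two-finger parallel gripper is mounted at the origin on a cart in front of the work surface, level with it; the furniture and walls round the work are solid. World frame = base frame: x ahead of the robot, y to its left, z up, the work surface at z = 0. Lengths are in m, angles in rad, forces in N, time in s.
With the tool pointing down it reaches from about 0.375 to 0.925 m from the base axis. Payload 5.7 kg.
Tool frame: the origin (TCP) lies midway between the tips of the shut fingers; the grasp point (between the pads) lies 19 mm behind it; z points along the fingers, y is the line along which they close (so a half turn about z gives the same grasp; the last joint's range is limited). The gripper opens to 88 mm and grips with 3 to 60 N. Pads are 20 mm wide; open, the fingers measure 115 mm over their backs; the gripper's body (75 mm by 178 mm) begins 61 mm behind the grasp point.
Start: joints at [1.157, 0.359, 1.51, -0, 1.272, -0.115], TCP at [0.177, 0.573, 0.223] pointing down, gripper open.
Joint ranges: [-2.97, 2.97], [-1.01, 2.36], [0.21, 2.38], [-0.96, 4.11], [0.2, 2.71], [-2.98, 2.98]. Speed limits (rad/s): [2.39, 2.39, 3.14, 3.14, 3.14, 3.14].

INTERFACE

Orientations are given as a 3x3 rotation matrix whose columns are the frame's x, y, z axes.
In Python, from workcell import ctrl, cams gives the robot as it stands.
- The arm moves only by the tool move_arm, never from a script. Its argument "targets" is a list of rows, each a list of 6 numbers: the shift along the tool's x, y, z in m, then the turn, a rotation vector about the tool's x, y, z in rad. In form: [[x, y, z, wx, wy, wz], ...]. A call has 1 to 10 rows; each row shifts and turns the commanded pose from where the row before left it, along the tool's axes as they then stand; what a row does not reach is not made up. A row lasts 1/12 s, in which the tool goes at most 41.7 mm and 7.16 degrees, less where a joint would pass 70% of its speed; a pose out of reach is approached as far as the arm can. A call with a gripper value outside its range is refused whole. "claw" is the opening, from -1 (shut) to 1 (fully open), set as the call begins (left out, the last holds). The fingers move at their own pace and stop on an object; "grip_force" is the grip in N (left out, the last holds). Time passes only in rows, so rows that do not move let the fingers close. It gives the time, the measured TCP pose, the force, the opening and the grip force at its end, in the units of the state.
- ctrl.read_state(): the state, without advancing time (a new reading comes with each control period).
- cams.grab_frame(name): name is "side" or "top"; returns the picture (400x640x3 uint8, red, green, blue); there is no depth.
- cams.calibration(name): a dict with "vfov" (degrees; the focal length in pixels is half the picture's height over the tangent of half this angle, whatever the lens; pixels are square), "cx", "cy" (the principal point, pixels), "xyz" and "attitude" of the camera in the world. Camera axes: x right, y down, z forward; pixel columns grow to the right and rows downward; lengths in m; the calibration is good to about 2 mm. A picture is of the moment at which its call begins. calibration takes no time and is no camera call.
- ctrl.sign_off(): hands the job in; it is judged then, once.
The state is a dict: "time": time; "q": joint angles; "qvel": joint speeds; "joint_efforts": joint torques, N m; "tool_pos": TCP position; "orientation": TCP orientation; "force": force on the tool from outside, world axes, zero at the start; "wrist_torque": the same for the moment, N m; "width": finger opening in m; "grasp_force": force on a finger pad.
Only numpy, scipy, OpenCV 4.12 (cv2) and the standard library are available. Lean on these libraries where they do the work, as an engineer would, in place of code of your own. Each camera call takes 0.05 s, during which the arm holds its last target. There are 200 camera calls.

## Working session

There is one attempt and no reset: what is moved stays moved. The work goes in short steps, Python scripts to look and compute and a tool call to move; the robot and the scene stay as the last step left them, time stands still between calls to the robot, and variables do not carry over. Pictures are saved under pics/ and viewed, at most 10 in all, crops included, and the job is handed in when it is done.

Besides the shell and the picture viewer there is one more tool, called in YAML: its name, and indented under it one key for each argument. move_arm: Moves the arm, as the interface text tells. Its arguments: {"type":"object","properties":{"targets":{"type":"array"},"claw":{"type":"number"},"grip_force":{"type":"number"}},"required":["targets"]}

```bash
mkdir -p pics
python3 - <<'E'
from workcell import ctrl,cams
import cv2
for n in("side","top"):
    c=cams.calibration(n);print(n,c)
    cv2.imwrite(f"pics/{n}0.png",cams.grab_frame(n)[:,:,::-1])
print(ctrl.read_state())
E
```

```text
side {'vfov': 49.0283959315901, 'cx': 313.02756776257354, 'cy': 196.22331830993815, 'xyz': array([-0.00634681, -0.80826251,  0.63456619]), 'attitude': array([[ 0.83584013, -0.25367519,  0.48684719],
       [-0.5485064 , -0.42245914,  0.72157397],
       [ 0.02262763, -0.87015928, -0.49225077]])}
top {'vfov': 49.79308622431932, 'cx': 319.05508393191394, 'cy': 191.04536680567614, 'xyz': array([ 0.29150622, -0.03173431,  1.12105798]), 'attitude': array([[ 0.05825602, -0.9728836 ,  0.22383862],
       [-0.99829194, -0.0577627 ,  0.00875687],
       [ 0.00441011, -0.22396643, -0.97458688]])}
{'time': 0.1, 'q': array([ 1.15690880e+00,  3.59433638e-01,  1.51130633e+00, -9.39863168e-06,
        1.27252998e+00, -1.15089561e-01]), 'qvel': array([-4.40663809e-04,  1.26628128e-05, -1.28687798e-03,  5.09984617e-04,
       -2.25949469e-04, -7.66527102e-04]), 'joint_efforts': array([ 2.24722507e-04, -5.16360819e+01, -2.71405649e+01,  6.75760070e-02,
        2.75881594e-02, -3.83120735e-06]), 'tool_pos': array([0.17637416, 0.57283615, 0.22190008]), 'orientation': array([[-9.55691777e-01,  2.94368447e-01, -6.66334242e-04],
       [ 2.94369144e-01,  9.55690556e-01, -1.53928182e-03],
       [ 1.83693343e-04, -1.66722722e-03, -9.99998593e-01]]), 'force': array([ 0.27483551, -0.18084136,  0.5718776 ]), 'wrist_torque': array([-0.04123187, -0.00758211,  0.00014794]), 'grasp_force': 0.0, 'width': 0.08792408244823326}
```

View pics/side0.png

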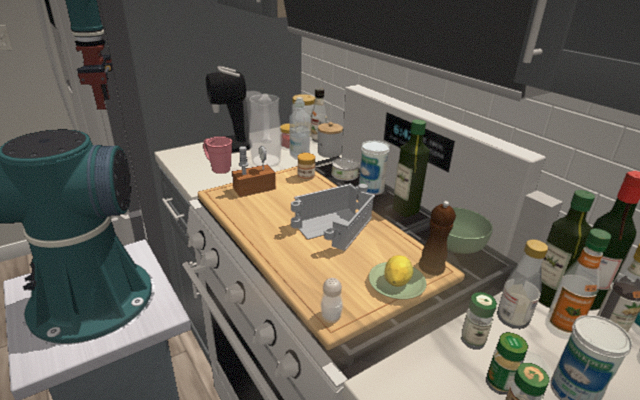

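View pics/top0.png

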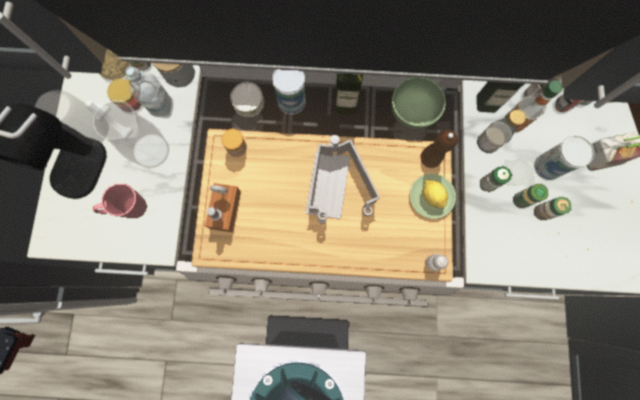

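The side view shows the stand with pin at about (243,160), the mould's near eyes at about (296,205), and the open half's eye near (335,238). In the top view the pin is at about (215,213), the fixed eye at (321,215), the moving eye at (367,211) and the hinge at (335,141). I'll zoom in.

Run:
```python
import cv2
t=cv2.imread("pics/top0.png");s=cv2.imread("pics/side0.png")
cv2.imwrite("pics/topc.png",cv2.resize(t[125:235,195:395],None,fx=4,fy=4,interpolation=cv2.INTER_CUBIC))
cv2.imwrite("pics/sidec.png",cv2.resize(s[135:255,225:385],None,fx=5,fy=5,interpolation=cv2.INTER_CUBIC))
```

```text
(no output)
```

View pics/topc.png

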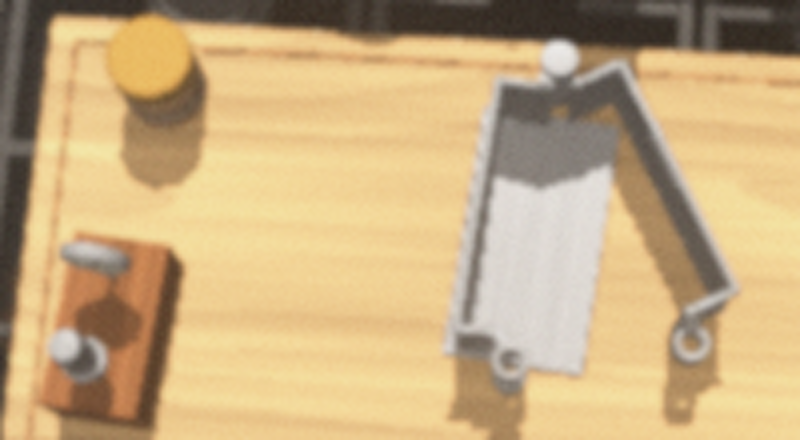

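View pics/sidec.png

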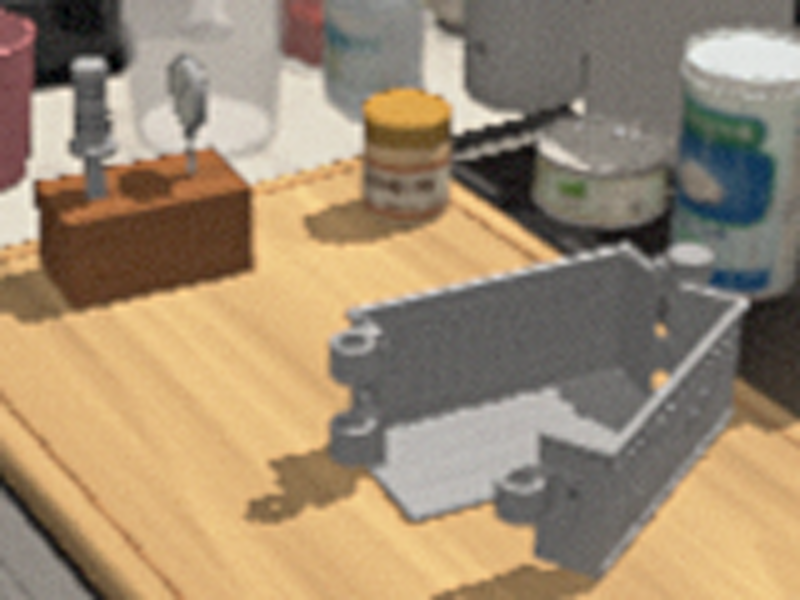

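Crop pixels: in the top view, fixed eye mouth (511,361), moving eye (691,342), hinge cap (560,57), pin top (66,347). In the side view, fixed eye (354,343), moving eye (521,482), hinge cap (691,256), pin top (90,63).

```bash
cat > h.py <<'E'
import numpy as np
from workcell import ctrl,cams
def ray(n,u,v):
    c=cams.calibration(n);f=200/np.tan(np.radians(c['vfov']/2))
    d=c['attitude']@np.array([(u-c['cx'])/f,(v-c['cy'])/f,1]);return c['xyz'],d/np.linalg.norm(d)
def tri(a,b):
    (p,d),(q,e)=ray("top",*a),ray("side",*b)
    s=np.linalg.lstsq(np.c_[d,-e],q-p,rcond=None)[0];x,y=p+s[0]*d,q+s[1]*e
    return (x+y)/2,np.linalg.norm(x-y)
def plane(n,u,v,z):
    p,d=ray(n,u,v);return p+d*(z-p[2])/d[2]
def proj(n,P):
    c=cams.calibration(n);f=200/np.tan(np.radians(c['vfov']/2))
    k=c['attitude'].T@(np.asarray(P)-c['xyz']);return k[:2]/k[2]*f+[c['cx'],c['cy']]
def T(c,o=(195,125),s=4): return (c[0]+.5)/s-.5+o[0],(c[1]+.5)/s-.5+o[1]
def S(c,o=(225,135),s=5): return T(c,o,s)
E
python3 - <<'E'
from h import *
np.set_printoptions(precision=4,suppress=True)
pts=dict(fixed=((511,361),(354,343),.104),moving=((691,342),(521,482),.081),hinge=((560,57),(691,256),.096),pintop=((66,347),(90,63),.022+.006+105e-3+24e-3),collar=((80,357),(93,140),.11),
 nearcornerMoving=((735,292),(615,450),.099),jar=((152,58),(407,105),.092))
for k,(a,b,z) in pts.items():
    print(k,*tri(T(a),S(b)),'top@z',plane("top",*T(a),z),'side@z',plane("side",*S(b),z))
for k,u,z in(("shaker",(437,261),.11),("mill",(446,138),.19),("platenear",(433,218),.03),("plateleft",(411,197),.03)):print(k,plane("top",*u,z))
E
```

```text
fixed [ 0.4669 -0.0336  0.1014] 0.001675708877300232 top@z [ 0.4672 -0.0339  0.104 ] side@z [ 0.4637 -0.0371  0.104 ]
moving [ 0.4892 -0.1434  0.0768] 0.0022797270200383434 top@z [ 0.4895 -0.1435  0.081 ] side@z [ 0.4844 -0.1481  0.081 ]
hinge [ 0.6588 -0.0528  0.1052] 0.0028791549023552397 top@z [ 0.6634 -0.0537  0.096 ] side@z [ 0.6686 -0.0396  0.096 ]
pintop [0.4508 0.2188 0.1567] 0.0009135275140978575 top@z [0.4512 0.2186 0.157 ] side@z [0.4501 0.2183 0.157 ]
collar [0.4525 0.2227 0.1085] 0.0026739543942960477 top@z [0.4535 0.2218 0.11  ] side@z [0.4499 0.2201 0.11  ]
nearcornerMoving [ 0.5198 -0.168   0.097 ] 0.0021105516737156675 top@z [ 0.5184 -0.1672  0.099 ] side@z [ 0.519  -0.1706  0.099 ]
jar [0.6476 0.2026 0.0933] 0.0018235686589344322 top@z [0.6489 0.2025 0.092 ] side@z [0.6481 0.2051 0.092 ]
shaker [ 0.3735 -0.3059  0.11  ]
mill [ 0.6467 -0.3056  0.19  ]
platenear [ 0.4886 -0.3177  0.03  ]
plateleft [ 0.5404 -0.2608  0.03  ]
```

The two views agree (1–3 mm), and heights match the text. The half is open by about 0.59 rad. Next: turn the tool to the mould's axes, close the fingers and travel to the outside of the open half.

move_arm:
  targets:
    - [0, 0, 0, 0, 0, -0.1]
    - [0, 0, 0, 0, 0, -0.099]
    - [-0.018, -0.03, 0, 0, 0, 0]
    - [-0.018, -0.03, 0, 0, 0, 0]
    - [-0.018, -0.03, 0, 0, 0, 0]
    - [-0.018, -0.03, 0, 0, 0, 0]
    - [-0.018, -0.03, 0, 0, 0, 0]
    - [-0.018, -0.03, 0, 0, 0, 0]
    - [-0.018, -0.03, 0, 0, 0, 0]
    - [-0.018, -0.03, 0, 0, 0, 0]
  claw: -1

```text
time: 0.93
tool_pos: [0.2961, 0.3186, 0.2225]
orientation: [[-0.995, 0.099, -0.0], [0.099, 0.995, -0.0], [0.0, -0.0, -1.0]]
force: [-0.5, -0.7, 0.1]
width: 0.0249
grasp_force: 0.0
```

move_arm:
  targets:
    - [-0.018, -0.03, 0, 0, 0, 0]
    - [-0.018, -0.03, 0, 0, 0, 0]
    - [-0.018, -0.03, 0, 0, 0, 0]
    - [-0.018, -0.03, 0, 0, 0, 0]
    - [-0.018, -0.03, 0, 0, 0, 0]
    - [-0.018, -0.03, 0, 0, 0, 0]
    - [-0.018, -0.03, 0, 0, 0, 0]
    - [-0.018, -0.03, 0, 0, 0, 0]
    - [-0.018, -0.03, 0, 0, 0, 0]
    - [-0.018, -0.03, 0, 0, 0, 0]

```text
time: 1.77
tool_pos: [0.4453, 0.0021, 0.2225]
orientation: [[-0.995, 0.1, -0.0], [0.1, 0.995, 0.0], [0.0, 0.0, -1.0]]
force: [0.4, 0.9, 0.2]
width: 0.0004
grasp_force: 0.0
```

move_arm:
  targets:
    - [-0.018, -0.03, 0, 0, 0, 0]
    - [-0.018, -0.03, 0, 0, 0, 0]
    - [-0.018, -0.03, 0, 0, 0, 0]
    - [-0.018, -0.03, 0, 0, 0, 0]
    - [0, 0, 0, 0, 0, 0]
    - [0, 0, 0, 0, 0, 0]

```text
time: 2.27
tool_pos: [0.5053, -0.1242, 0.2222]
orientation: [[-0.995, 0.102, -0.001], [0.102, 0.995, 0.0], [0.001, 0.0, -1.0]]
force: [-0.1, 0.1, 0.5]
width: 0.0
grasp_force: 0.0
```

```bash
cat >> h.py <<'E'
np.set_printoptions(precision=4,suppress=True)
FE=np.array([.4668,-.0338]);mx=np.array([.995,-.099]);my=np.array([.099,.995])
def st(to=None):
    s=ctrl.read_state();p=s['tool_pos'];R=s['orientation'];d=p[:2]-FE
    print('t',s['time'],'p',p,'mould',[round(d@mx,4),round(d@my,4)],'F',s['force'],'w',s['width'],'g',s['grasp_force'],'R',R.round(3).tolist())
    if to is not None: print('delta tool',R.T@(np.array(to)-p))
def mw(x,y,z): return [*(FE+x*mx+y*my),z]
E
python3 -c "
from h import *
st(mw(.102,-.152,.057))"
```

```text
t 2.2667 p [ 0.5053 -0.1242  0.2222] mould [np.float64(0.0472), np.float64(-0.0862)] F [-0.0889  0.0881  0.4731] w 3.0178897339236236e-05 g 0.0 R [[-0.995, 0.102, -0.001], [0.102, 0.995, 0.0], [0.001, 0.0, -1.0]]
delta tool [-0.0551 -0.0656  0.1651]
```

move_arm:
  targets:
    - [-0.0185, -0.022, 0, 0, 0, 0]
    - [-0.0185, -0.022, 0, 0, 0, 0]
    - [-0.018, -0.0215, 0, 0, 0, 0]
    - [0, 0, 0.03, 0, 0, 0]
    - [0, 0, 0.035, 0, 0, 0]
    - [0, 0, 0.035, 0, 0, 0]
    - [0, 0, 0.035, 0, 0, 0]
    - [0, 0, 0.03, 0, 0, 0]
    - [0, 0, 0, 0, 0, 0]

```text
time: 3.02
tool_pos: [0.548, -0.1898, 0.0522]
orientation: [[-0.995, 0.099, -0.01], [0.099, 0.995, 0.005], [0.011, 0.004, -1.0]]
force: [-0.2, 0.7, -0.1]
width: 0.0004
grasp_force: 0.0
```

move_arm:
  targets:
    - [0.006, 0.009, 0, 0, 0, 0]
    - [0.006, 0.009, 0, 0, 0, 0]
    - [0.0065, 0.0055, 0, 0, 0, 0]
    - [0.0065, 0.0055, 0, 0, 0, 0]
    - [0.006, 0.006, 0, 0, 0, 0]
    - [0.006, 0.006, 0, 0, 0, 0]
    - [0, 0, 0, 0, 0, 0]

```text
time: 3.6
tool_pos: [0.5216, -0.1486, 0.0603]
orientation: [[-0.995, 0.099, 0.005], [0.099, 0.995, -0.002], [-0.005, -0.002, -1.0]]
force: [1.5, -2.9, 0.5]
width: 0.0005
grasp_force: 1.7
```

move_arm:
  targets:
    - [0.005, 0.0065, 0, 0, 0, 0]
    - [0.0055, 0.0067, 0, 0, 0, 0]
    - [0.0045, 0.007, 0, 0, 0, 0]
    - [0.0045, 0.0072, 0, 0, 0, 0]
    - [0.0038, 0.0075, 0, 0, 0, 0]
    - [0.0038, 0.0075, 0, 0, 0, 0]
    - [0, 0, 0, 0, 0, 0]

```text
time: 4.18
tool_pos: [0.4992, -0.1039, 0.0597]
orientation: [[-0.995, 0.099, 0.004], [0.099, 0.995, -0.002], [-0.005, -0.001, -1.0]]
force: [2.8, -2.8, 2.1]
width: 0.0006
grasp_force: 1.6
```

move_arm:
  targets:
    - [0.002, 0.0045, 0, 0, 0, 0]
    - [0.002, 0.0045, 0, 0, 0, 0]
    - [0, 0.003, 0, 0, 0, 0]
    - [0, 0, 0, 0, 0, 0]

```text
time: 4.52
tool_pos: [0.4961, -0.0923, 0.0591]
orientation: [[-0.995, 0.099, 0.003], [0.099, 0.995, -0.002], [-0.003, -0.001, -1.0]]
force: [1.2, -4.5, 3.1]
width: -0.0
grasp_force: 2.2
```

```bash
python3 -c "
from h import *
st()"
```

```text
t 4.5167 p [ 0.4961 -0.0923  0.0591] mould [np.float64(0.0349), np.float64(-0.0553)] F [ 1.1701 -4.4649  3.1319] w -1.239477255058106e-05 g 2.189045771956444 R [[-0.995, 0.099, 0.003], [0.099, 0.995, -0.002], [-0.003, -0.001, -1.0]]
```

move_arm:
  targets:
    - [0, 0.002, 0, 0, 0, 0]
    - [0, 0.002, 0, 0, 0, 0]
    - [0, 0.002, 0, 0, 0, 0]
    - [0, 0, 0, 0, 0, 0]

```text
time: 4.85
tool_pos: [0.495, -0.0864, 0.0585]
orientation: [[-0.995, 0.099, -0.0], [0.099, 0.995, -0.001], [0.0, -0.001, -1.0]]
force: [-1.9, -5.3, 5.3]
width: 0.0006
grasp_force: 3.2
```

move_arm:
  targets:
    - [0, 0.002, 0, 0, 0, 0]
    - [0, 0.002, 0, 0, 0, 0]
    - [0, 0, 0, 0, 0, 0]

```text
time: 5.1
tool_pos: [0.4949, -0.0838, 0.0585]
orientation: [[-0.995, 0.098, -0.002], [0.098, 0.995, -0.003], [0.001, -0.004, -1.0]]
force: [-4.0, -13.5, 6.9]
width: 0.0006
grasp_force: 7.3
```

move_arm:
  targets:
    - [0, 0.002, 0, 0, 0, 0]
    - [0, 0, 0, 0, 0, 0]

```text
time: 5.27
tool_pos: [0.4948, -0.0827, 0.0586]
orientation: [[-0.995, 0.097, -0.002], [0.097, 0.995, -0.005], [0.001, -0.005, -1.0]]
force: [-6.2, -17.7, 7.7]
width: 0.0003
grasp_force: 9.4
```

move_arm:
  targets:
    - [0, 0.002, 0, 0, 0, 0]
    - [0, 0, 0, 0, 0, 0]

```text
time: 5.43
tool_pos: [0.4947, -0.0814, 0.0587]
orientation: [[-0.995, 0.097, -0.002], [0.097, 0.995, -0.006], [0.002, -0.006, -1.0]]
force: [-7.9, -21.2, 9.3]
width: 0.0004
grasp_force: 11.5
```

move_arm:
  targets:
    - [0, 0.002, 0, 0, 0, 0]
    - [0, 0.002, 0, 0, 0, 0]
    - [0, 0, 0, 0, 0, 0]

```text
time: 5.68
tool_pos: [0.4945, -0.0789, 0.0587]
orientation: [[-0.995, 0.096, -0.004], [0.096, 0.995, -0.008], [0.003, -0.008, -1.0]]
force: [-10.8, -29.5, 10.4]
width: 0.0009
grasp_force: 15.6
```

move_arm:
  targets:
    - [0, 0.002, 0, 0, 0, 0]
    - [0, 0.002, 0, 0, 0, 0]
    - [0, 0, 0, 0, 0, 0]

```text
time: 5.93
tool_pos: [0.4944, -0.0764, 0.0588]
orientation: [[-0.995, 0.095, -0.004], [0.095, 0.995, -0.01], [0.003, -0.011, -1.0]]
force: [-14.0, -37.0, 11.5]
width: 0.0004
grasp_force: 19.8
```

move_arm:
  targets:
    - [0, 0.002, 0, 0, 0, 0]
    - [0, 0.002, 0, 0, 0, 0]
    - [0, 0, 0, 0, 0, 0]
    - [0, 0, 0, 0, 0, 0]

```text
time: 6.27
tool_pos: [0.4943, -0.074, 0.0589]
orientation: [[-0.996, 0.094, -0.005], [0.094, 0.995, -0.012], [0.004, -0.013, -1.0]]
force: [-16.8, -44.3, 12.7]
width: 0.0005
grasp_force: 23.7
```

Run:
```python
from h import *
import cv2
t=cams.grab_frame("top");s=cams.grab_frame("side")
a=cv2.resize(t[125:235,280:400],None,fx=3.3,fy=3.3,interpolation=cv2.INTER_CUBIC)
b=cv2.resize(s[150:260,270:390],None,fx=3.3,fy=3.3,interpolation=cv2.INTER_CUBIC)
cv2.imwrite("pics/p1.png",np.hstack([a,b])[:,:,::-1]);print(a.shape)
```

```text
(363, 396, 3)
```

View pics/p1.png

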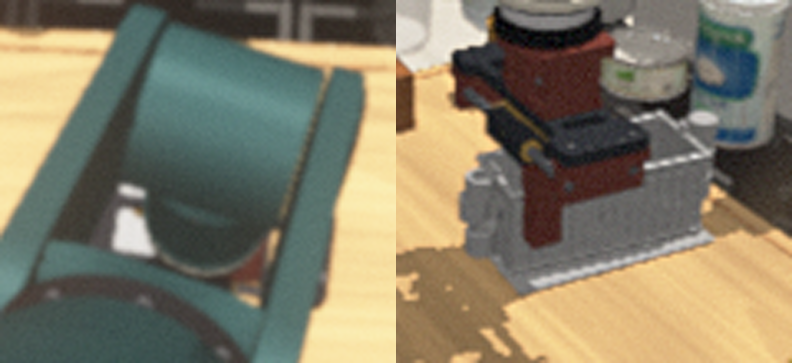

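The half is shut, with its eye under the fixed eye at about (480,200) in the right-hand crop. Releasing and rising.

move_arm:
  targets:
    - [0, -0.01, 0, 0, 0, 0]
    - [0, -0.02, 0, 0, 0, 0]
    - [0, -0.01, 0, 0, 0, 0]
    - [0, 0, -0.03, 0, 0, 0]
    - [0, 0, -0.04, 0, 0, 0]
    - [0, 0, -0.04, 0, 0, 0]
    - [0, 0, -0.04, 0, 0, 0]
    - [0, 0.03, -0.025, 0, 0, 0]
    - [0, 0.04, 0, 0, 0, 0]
  claw: 1

```text
time: 7.12
tool_pos: [0.5035, -0.0374, 0.2386]
orientation: [[-0.995, 0.104, 0.009], [0.104, 0.995, -0.002], [-0.009, -0.001, -1.0]]
force: [1.1, 0.8, -0.1]
width: 0.057
grasp_force: 0.0
```

move_arm:
  targets:
    - [0.0, 0.04, 0, 0, 0, 0]
    - [0.0, 0.04, 0, 0, 0, 0]
    - [0.0, 0.04, 0, 0, 0, 0]
    - [0.0, 0.04, 0, 0, 0, 0]
    - [0.0, 0.04, 0, 0, 0, 0]
    - [0, 0.04, 0, 0, 0, 0]
    - [0, 0, 0, 0, 0, 0]
    - [0, 0, 0, 0, 0, 0]

```text
time: 7.78
tool_pos: [0.5229, 0.205, 0.2321]
orientation: [[-0.995, 0.096, -0.002], [0.096, 0.995, 0.0], [0.002, -0.0, -1.0]]
force: [-0.5, -1.0, 0.3]
width: 0.0879
grasp_force: 0.0
```

Run:
```python
from h import *
import cv2
st([.4513,.2195,.114])
t=cams.grab_frame("top");s=cams.grab_frame("side")
a=cv2.resize(t[195:235,300:340],None,fx=9.9,fy=9.9,interpolation=cv2.INTER_CUBIC)
b=cv2.resize(s[190:230,275:315],None,fx=9.9,fy=9.9,interpolation=cv2.INTER_CUBIC)
cv2.imwrite("pics/p2.png",np.hstack([a,b])[:,:,::-1])
```

```text
t 7.7833 p [0.5229 0.205  0.2321] mould [np.float64(0.0321), np.float64(0.2431)] F [-0.4648 -0.992   0.3347] w 0.08792609741826724 g 0.0 R [[-0.995, 0.096, -0.002], [0.096, 0.995, 0.0], [0.002, -0.0, -1.0]]
delta tool [0.0723 0.0077 0.1183]
```

View pics/p2.png

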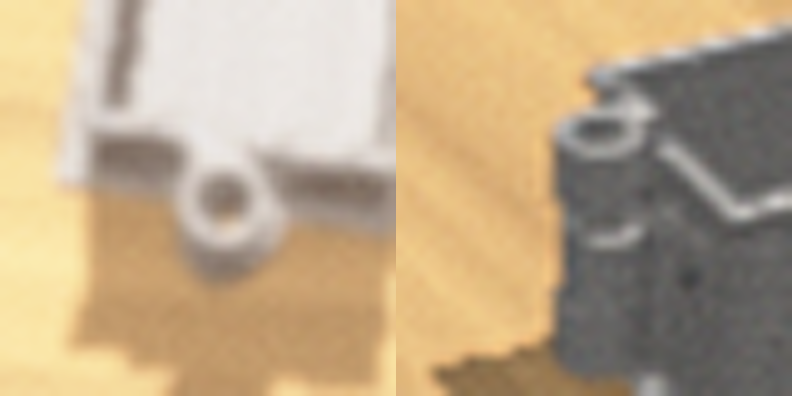

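Both crops show the top eye at (223,203) in the top view and (204,131) in the side view. The moving eye below it stands out a few mm, as expected. Going to the pin.

move_arm:
  targets:
    - [0.036, 0.004, 0, 0, 0, 0]
    - [0.036, 0.0037, 0, 0, 0, 0]
    - [0, 0, 0.03, 0, 0, 0]
    - [0, 0, 0.035, 0, 0, 0]
    - [0, 0, 0.033, 0, 0, 0]
    - [0, 0, 0.02, 0, 0, 0]
    - [0, 0, 0, 0, 0, 0]
    - [0, 0, 0, 0, 0, 0]

```text
time: 8.55
tool_pos: [0.4525, 0.216, 0.1142]
orientation: [[-0.995, 0.102, -0.003], [0.102, 0.995, -0.001], [0.003, -0.001, -1.0]]
force: [-0.4, 0.5, -0.1]
width: 0.0875
grasp_force: 0.0
```

move_arm:
  targets:
    - [0, 0, 0, 0, 0, 0]
    - [0, 0, 0, 0, 0, 0]
    - [0, 0, 0, 0, 0, 0]
    - [0, 0, 0, 0, 0, 0]
    - [0, 0, 0, 0, 0, 0]
    - [0, 0, 0, 0, 0, 0]
    - [0, 0, 0, 0, 0, 0]
    - [0, 0, 0, 0, 0, 0]
  claw: -1
  grip_force: 40

```text
time: 9.22
tool_pos: [0.4534, 0.2177, 0.1147]
orientation: [[-0.995, 0.099, 0.0], [0.099, 0.995, -0.0], [-0.0, -0.0, -1.0]]
force: [-0.2, 0.2, -0.1]
width: 0.038
grasp_force: 0.0
```

Run:
```python
from h import *
st()
print(tri(T((223,203),(300,195),9.9),T((204,131),(275,190),9.9)),plane("top",*T((223,203),(300,195),9.9),.104),plane("side",*T((204,131),(275,190),9.9),.104))
```

```text
t 9.2167 p [0.4534 0.2177 0.1147] mould [np.float64(-0.0382), np.float64(0.2489)] F [-0.1825  0.194  -0.0904] w 0.037959389598804294 g 0.0 R [[-0.995, 0.099, 0.0], [0.099, 0.995, -0.0], [-0.0, -0.0, -1.0]]
(array([ 0.4664, -0.0329,  0.1024]), np.float64(0.0013483237104918873)) [ 0.4667 -0.0332  0.104 ] [ 0.4643 -0.0351  0.104 ]
```

move_arm:
  targets:
    - [0, 0, 0, 0, 0, 0]
    - [0, 0, 0, 0, 0, 0]
    - [0, 0, 0, 0, 0, 0]
    - [0, 0, 0, 0, 0, 0]
    - [0, 0, 0, 0, 0, 0]
    - [0, 0, 0, 0, 0, 0]
    - [0, 0, 0, 0, 0, 0]

```text
time: 9.8
tool_pos: [0.4534, 0.2181, 0.1146]
orientation: [[-0.995, 0.1, -0.0], [0.1, 0.995, 0.001], [0.0, 0.001, -1.0]]
force: [-1.1, 5.0, -0.5]
width: 0.0198
grasp_force: 39.9
```

move_arm:
  targets:
    - [0, 0, -0.01, 0, 0, 0]
    - [0, 0, -0.015, 0, 0, 0]
    - [0, 0, -0.02, 0, 0, 0]
    - [0, 0, -0.02, 0, 0, 0]
    - [0, 0, -0.02, 0, 0, 0]
    - [0, 0, -0.02, 0, 0, 0]
    - [0, 0, 0, 0, 0, 0]

```text
time: 10.38
tool_pos: [0.4558, 0.2177, 0.2235]
orientation: [[-0.995, 0.099, 0.006], [0.099, 0.995, 0.001], [-0.006, 0.001, -1.0]]
force: [0.2, 0.3, -0.1]
width: 0.0196
grasp_force: 39.9
```

Run:
```python
from h import *
st([.4665,-.0335,.225])
```

```text
t 10.3833 p [0.4558 0.2177 0.2235] mould [np.float64(-0.0358), np.float64(0.2491)] F [ 0.1972  0.3334 -0.079 ] w 0.019596191883501663 g 39.94117319583893 R [[-0.995, 0.099, 0.006], [0.099, 0.995, 0.001], [-0.006, 0.001, -1.0]]
delta tool [-0.0356 -0.2489 -0.0015]
```

Run:
```python
from h import *
import cv2
t=cams.grab_frame("top");s=cams.grab_frame("side")
st()
p=[.4548,.2177]
ut=proj("top",[*p,.15]).astype(int)-[30,30];us=proj("side",[*p,.17]).astype(int)-[30,30];print(ut,us)
f=lambda i,u:cv2.resize(i[u[1]:u[1]+60,u[0]:u[0]+60],None,fx=6.6,fy=6.6,interpolation=cv2.INTER_CUBIC)
cv2.imwrite("pics/p3.png",np.hstack([f(t,ut),f(s,us)])[:,:,::-1])
```

```text
t 10.4833 p [0.4538 0.2172 0.2201] mould [np.float64(-0.0378), np.float64(0.2485)] F [ 0.7009  0.9635 -1.7581] w 0.019657520142080373 g 39.94109094142914 R [[-0.995, 0.1, 0.002], [0.1, 0.995, -0.001], [-0.002, -0.0, -1.0]]
[182 180] [214 112]
```

View pics/p3.png

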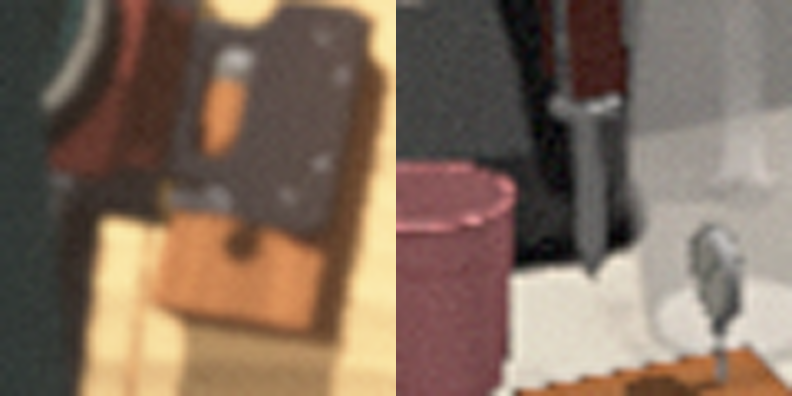

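The top crop shows only the empty bore, at (240,243). In the side crop the pin hangs straight, with its collar at (588,103) and tip at (593,275).

Run:
```python
from h import *
b=plane("top",*T((240,243),(182,180),6.6),.077);print('bore',b)
tip=T((197,275),(214,112),6.6);col=T((192,103),(214,112),6.6)
print('tip px',tip,'col px',col)
g=np.array([.4538,.2172,.2201+.019])
for d in(0,.003,.006): print(d,'pred tip',proj("side",g-[0,0,.105+d]),'pred col',proj("side",g-[0,0,.0265+d]))
print('px/mm x',proj("side",g+[.001,0,-.105])-proj("side",g-[0,0,.105]),proj("side",g+[0,.001,-.105])-proj("side",g-[0,0,.105]))
```

```text
bore [0.453  0.2213 0.077 ]
tip px (243.42424242424244, 153.24242424242425) col px (242.66666666666666, 127.18181818181819)
0 pred tip [244.4735 154.7482] pred col [242.8775 127.8122]
0.003 pred tip [244.5325 155.7435] pred col [242.9405 128.8742]
0.006 pred tip [244.5913 156.7364] pred col [243.0032 129.9335]
px/mm x [ 0.3303 -0.0752] [-0.1578 -0.1283]
```

move_arm:
  targets:
    - [-0.0047, -0.025, 0, 0, 0, 0]
    - [-0.0047, -0.034, 0, 0, 0, 0]
    - [-0.0047, -0.037, 0, 0, 0, 0]
    - [-0.0047, -0.037, 0, 0, 0, 0]
    - [-0.0047, -0.037, 0, 0, 0, 0]
    - [-0.0047, -0.034, 0, 0, 0, 0]
    - [-0.0047, -0.026, 0, 0, 0, 0]
    - [-0.0047, -0.019, 0, 0, 0, 0]
    - [0, 0, 0, 0, 0, 0]
    - [0, 0, 0, 0, 0, 0]

```text
time: 11.32
tool_pos: [0.465, -0.0345, 0.2182]
orientation: [[-0.995, 0.102, -0.003], [0.102, 0.995, 0.0], [0.003, 0.0, -1.0]]
force: [-1.0, -0.6, -0.9]
width: 0.0194
grasp_force: 39.9
```

move_arm:
  targets:
    - [0, 0, 0.005, 0, 0, 0]
    - [0, 0, 0.004, 0, 0, 0]
    - [0, 0, 0, 0, 0, 0]
    - [0, 0, 0, 0, 0, 0]

```text
time: 11.65
tool_pos: [0.4654, -0.0329, 0.21]
orientation: [[-0.995, 0.098, -0.002], [0.098, 0.995, 0.0], [0.002, 0.0, -1.0]]
force: [0.7, 0.9, -0.8]
width: 0.0197
grasp_force: 39.9
```

Run:
```python
from h import *
import cv2
st([.4666,-.034,.205])
t=cams.grab_frame("top");s=cams.grab_frame("side")
u=[265,165]
cv2.imwrite("pics/p4.png",np.hstack([cv2.resize(s[155:225,265:325],None,fx=7,fy=7,interpolation=cv2.INTER_CUBIC),cv2.resize(t[180:250,290:350],None,fx=7,fy=7,interpolation=cv2.INTER_CUBIC)])[:,:700,::-1])
```

```text
t 11.65 p [ 0.4654 -0.0329  0.21  ] mould [np.float64(-0.0015), np.float64(0.0008)] F [ 0.6837  0.8948 -0.7762] w 0.019736977886445503 g 39.942466020584106 R [[-0.995, 0.098, -0.002], [0.098, 0.995, 0.0], [0.002, 0.0, -1.0]]
delta tool [-0.0013 -0.001   0.005 ]
```

View pics/p4.png

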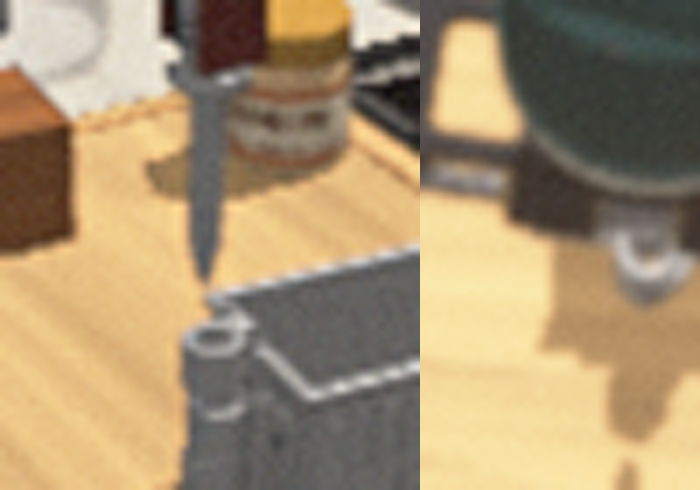

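In the side crop the pin tip is at (204,281), the collar at (210,80) and the top eye's mouth at (215,341). The pin leans a little and must shift to the right.

Run:
```python
from h import *
f=lambda c:np.array(T(c,(265,155),7))
tip,col,eye=f((204,281)),f((210,80)),f((215,341))
E=np.array([.4666,-.034,.104]);print('eye px',eye,proj("side",E),'tip px',tip,'col',col)
g=np.array([.4654,-.0329,.21+.019])
for h in(.105,.0265):
    a=proj("side",g-[0,0,h]);print(h,a)
a=proj("side",E+[0,0,.02]);print('above eye 20mm',a-proj("side",E)+eye)
b=proj("side",g-[0,0,.105]);print('px per mm mx,my',proj("side",g-[0,0,.105]+[*(mx*.001),0])-b,proj("side",g-[0,0,.105]+[*(my*.001),0])-b)
```

```text
eye px [295.2857 203.2857] [295.7432 202.3242] tip px [293.7143 194.7143] col [294.5714 166.    ]
0.105 [295.0968 194.9775]
0.0265 [295.1828 165.0266]
above eye 20mm [295.3129 196.0063]
px per mm mx,my [ 0.3804 -0.0882] [-0.1818 -0.1867]
```

move_arm:
  targets:
    - [-0.0017, -0.001, 0, 0, -0.026, 0]
    - [0.0003, 0, 0.01, 0, 0, 0]
    - [0.0002, 0, 0.008, 0, 0, 0]
    - [0.0001, 0, 0.004, 0, 0, 0]
    - [0, 0, 0, 0, 0, 0]
    - [0, 0, 0, 0, 0, 0]

```text
time: 12.25
tool_pos: [0.4675, -0.0349, 0.1885]
orientation: [[-0.995, 0.099, 0.025], [0.099, 0.995, -0.003], [-0.025, 0.0, -1.0]]
force: [-0.5, 0.3, -1.1]
width: 0.0197
grasp_force: 39.9
```

move_arm:
  targets:
    - [0.0001, 0, 0.005, 0, 0, 0]
    - [0.0001, 0, 0.005, 0, 0, 0]
    - [0.0001, 0, 0.005, 0, 0, 0]
    - [0, 0, 0, 0, 0, 0]
    - [0, 0, 0, 0, 0, 0]

```text
time: 12.67
tool_pos: [0.4674, -0.035, 0.1732]
orientation: [[-0.995, 0.1, 0.025], [0.1, 0.995, -0.002], [-0.025, -0.0, -1.0]]
force: [-0.8, 0.5, -0.5]
width: 0.0197
grasp_force: 39.9
```

move_arm:
  targets:
    - [0.0001, 0, 0.004, 0, 0, 0]
    - [0.0001, 0, 0.004, 0, 0, 0]
    - [0.0001, 0, 0.004, 0, 0, 0]
    - [0, 0, 0, 0, 0, 0]
    - [0, 0, 0, 0, 0, 0]

```text
time: 13.08
tool_pos: [0.4675, -0.035, 0.1613]
orientation: [[-0.995, 0.1, 0.025], [0.1, 0.995, -0.003], [-0.025, -0.0, -1.0]]
force: [0.3, -0.4, -0.9]
width: 0.0195
grasp_force: 39.9
```

move_arm:
  targets:
    - [0.0001, 0, 0.003, 0, 0, 0]
    - [0.0001, 0, 0.003, 0, 0, 0]
    - [0.0001, 0, 0.003, 0, 0, 0]
    - [0, 0, 0, 0, 0, 0]
    - [0, 0, 0, 0, 0, 0]

```text
time: 13.5
tool_pos: [0.4673, -0.0352, 0.1524]
orientation: [[-0.995, 0.1, 0.025], [0.099, 0.995, -0.003], [-0.025, -0.001, -1.0]]
force: [-1.3, -1.0, -0.1]
width: 0.0195
grasp_force: 40.0
```

move_arm:
  targets:
    - [0.0001, 0, 0.003, 0, 0, 0]
    - [0.0001, 0, 0.003, 0, 0, 0]
    - [0.0001, 0, 0.003, 0, 0, 0]
    - [0, 0, 0, 0, 0, 0]

```text
time: 13.83
tool_pos: [0.4672, -0.0352, 0.143]
orientation: [[-0.995, 0.1, 0.025], [0.1, 0.995, -0.003], [-0.025, -0.0, -1.0]]
force: [-1.6, -2.3, 0.8]
width: 0.0195
grasp_force: 40.0
```

move_arm:
  targets:
    - [0.0001, 0, 0.003, 0, 0, 0]
    - [0.0001, 0, 0.003, 0, 0, 0]
    - [0.0001, 0, 0.003, 0, 0, 0]
    - [0, 0, 0, 0, 0, 0]

```text
time: 14.17
tool_pos: [0.4674, -0.035, 0.1341]
orientation: [[-0.995, 0.1, 0.025], [0.1, 0.995, -0.003], [-0.026, -0.0, -1.0]]
force: [-1.6, -1.9, 0.2]
width: 0.0192
grasp_force: 40.0
```

Sliding in freely, with low forces. Continuing to the collar.

move_arm:
  targets:
    - [0.0001, 0, 0.003, 0, 0, 0]
    - [0.0001, 0, 0.003, 0, 0, 0]
    - [0.0001, 0, 0.003, 0, 0, 0]
    - [0, 0, 0, 0, 0, 0]

```text
time: 14.5
tool_pos: [0.4674, -0.035, 0.1251]
orientation: [[-0.995, 0.1, 0.026], [0.1, 0.995, -0.003], [-0.026, -0.0, -1.0]]
force: [-2.9, -3.7, -0.2]
width: 0.0193
grasp_force: 40.0
```

move_arm:
  targets:
    - [0.0001, 0, 0.003, 0, 0, 0]
    - [0.0001, 0, 0.003, 0, 0, 0]
    - [0.0001, 0, 0.002, 0, 0, 0]
    - [0, 0, 0, 0, 0, 0]
    - [0, 0, 0, 0, 0, 0]

```text
time: 14.92
tool_pos: [0.4675, -0.035, 0.1175]
orientation: [[-0.995, 0.1, 0.026], [0.1, 0.995, -0.003], [-0.026, -0.0, -1.0]]
force: [-2.3, -2.0, -0.5]
width: 0.0193
grasp_force: 40.0
```

move_arm:
  targets:
    - [0, 0, 0.002, 0, 0, 0]
    - [0, 0, 0.002, 0, 0, 0]
    - [0, 0, 0, 0, 0, 0]
    - [0, 0, 0, 0, 0, 0]
  grip_force: 60

```text
time: 15.25
tool_pos: [0.4676, -0.035, 0.1145]
orientation: [[-0.995, 0.1, 0.026], [0.099, 0.995, -0.003], [-0.027, -0.0, -1.0]]
force: [-6.5, -0.9, 13.0]
width: 0.0191
grasp_force: 60.0
```

move_arm:
  targets:
    - [0, 0, 0.002, 0, 0, 0]
    - [0, 0, 0.002, 0, 0, 0]
    - [0, 0, 0, 0, 0, 0]
    - [0, 0, 0, 0, 0, 0]

```text
time: 15.58
tool_pos: [0.469, -0.0351, 0.1138]
orientation: [[-0.995, 0.1, 0.03], [0.1, 0.995, -0.003], [-0.03, -0.0, -1.0]]
force: [-15.0, 1.2, 50.8]
width: 0.019
grasp_force: 60.0
```

move_arm:
  targets:
    - [0.0005, 0, -0.001, 0, 0, 0]
    - [0, 0, 0, 0, 0, 0]
    - [0, 0, 0, 0, 0, 0]
    - [0, 0, 0, 0, 0, 0]
    - [0, 0, 0, 0, 0, 0]
    - [0, 0, 0, 0, 0, 0]
    - [0, 0, 0, 0, 0, 0]
    - [0, 0, 0, 0, 0, 0]

```text
time: 16.25
tool_pos: [0.4689, -0.0351, 0.1139]
orientation: [[-0.995, 0.1, 0.03], [0.1, 0.995, -0.003], [-0.03, -0.0, -1.0]]
force: [-10.5, 0.7, 37.3]
width: 0.0194
grasp_force: 60.0
```

Run:
```python
from h import *
import cv2
s=cams.grab_frame("side");st()
cv2.imwrite("pics/p5.png",cv2.resize(s[155:255,260:390],None,fx=6,fy=6,interpolation=cv2.INTER_CUBIC)[:,:,::-1])
```

```text
t 16.3 p [ 0.4689 -0.0351  0.1139] mould [np.float64(0.0022), np.float64(-0.0011)] F [-10.3171   0.7653  35.4249] w 0.01943945826666209 g 60.013325214385986 R [[-0.995, 0.1, 0.03], [0.1, 0.995, -0.003], [-0.03, -0.0, -1.0]]
```

View pics/p5.png

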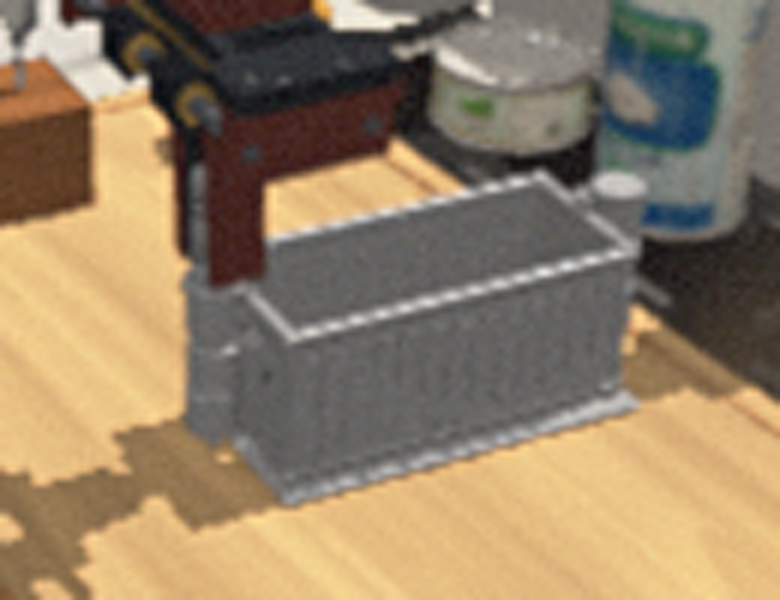

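The collar sits on the top eye at about (205,285), and all three eyes line up below it. One last hold to check that the push is steady.

move_arm:
  targets:
    - [0, 0, 0, 0, 0, 0]
    - [0, 0, 0, 0, 0, 0]
    - [0, 0, 0, 0, 0, 0]
    - [0, 0, 0, 0, 0, 0]
    - [0, 0, 0, 0, 0, 0]
    - [0, 0, 0, 0, 0, 0]
    - [0, 0, 0, 0, 0, 0]
    - [0, 0, 0, 0, 0, 0]
    - [0, 0, 0, 0, 0, 0]
    - [0, 0, 0, 0, 0, 0]

```text
time: 17.13
tool_pos: [0.4688, -0.0351, 0.1138]
orientation: [[-0.995, 0.1, 0.03], [0.1, 0.995, -0.003], [-0.03, -0.0, -1.0]]
force: [-10.2, 0.4, 37.0]
width: 0.0192
grasp_force: 60.0
```

```bash
python3 -c "
from workcell import ctrl
print(ctrl.sign_off())"
```

```text
the job is handed in; nothing more can be done
None
```

I shut the mould and pushed the pin through all three eyes until its collar sat on the top eye; the job was handed in at about 17 s with the arm still gripping at 60 N and pressing down with about 37 N, and nothing was knocked over that I saw (no verdict came back).

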